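# Bench-test an ignition barrel: key in, turn to start, hold

### The arm

A 7-joint arm with a two-finger parallel gripper is mounted at the origin on the work surface. World frame = base frame: x ahead of the robot, y to its left, z up, the work surface at z = 0. Lengths are in mm, angles in rad, forces in N, time in s.
With the tool pointing down it reaches from about 400 to 875 mm from the base axis. Payload 6.5 kg.
Tool frame: the origin (TCP) lies midway between the tips of the shut fingers; the grasp point (between the pads) lies bot.grip_point_offset behind it (bot.grip_point_offset is the distance from the TCP to the grasp point, in mm); y points along the fingers, z is the direction in which the jaws open and shut, and the axes are right-handed (so a half turn about y gives the same grasp; the last joint's range is limited). The gripper opens to 88 mm and grips with 3 to 60 N. Pads are 18 mm wide; open, the fingers measure 123 mm over their backs; the gripper's body (75 mm by 187 mm) begins 45 mm behind the grasp point.
Start: joints at [1.264, 0.536, -0.004, 1.538, 0.003, 1.067, -0.071], TCP at [155.008, -631.239, 238.716] pointing down, gripper open.
Joint ranges: [-2.7, 2.7], [-0.37, 2.16], [-1.27, 1.26], [0.24, 2.4], [-1.31, 4.45], [0.19, 1.91], [-2.76, 2.76]. Speed limits (rad/s): [2.39, 2.39, 3.14, 3.14, 3.14, 3.14, 3.14].

### API

Orientations are given as a rotation vector (axis times angle).
In Python, from plant import read_state, eyes, ticket, bot gives the robot as it stands. The module is installed in compiled form; this text tells all that it offers.
- The arm moves only by the tool arm_command, never from a script. Its argument "steps" is a list of rows, each a list of 3 entries, a list of its own where there are three numbers: the shift along the world's x, y, z in m, then the turn, a rotation vector about the world's x, y, z in rad, then the opening, from 0 (shut) to 1 (fully open). In form: [[[x, y, z], [wx, wy, wz], grip], ...]. A call has 1 to 20 rows; each row shifts and turns the commanded pose from where the row before left it; what a row does not reach is not made up. A row lasts 1/10 s, in which the tool goes at most 50 mm and 8.59 degrees, less where a joint would pass 70% of its speed; a pose out of reach is approached as far as the arm can. A call with a gripper value outside its range is refused whole. The fingers move at their own pace and stop on an object; "squeeze" is the grip in N (left out, the last holds). Time passes only in rows, so rows that do not move let the fingers close. It gives the time, the measured TCP pose, the force and the opening at its end, in the units of the state.
- read_state(): the state, without advancing time (a new reading comes with each control period).
- eyes.camera(name): name is "side" or "top" or "wrist"; returns the picture (420x560x3 uint8, blue, green, red); there is no depth.
- eyes.camera_params(name): a dict with "fx", "fy", "cx", "cy" (pixels), "k1" (the pictures are not rectified: a ray, as slopes to the right and down, at radius r is drawn at 1 + k1 r^2 times it, then the intrinsics apply), "R" (3x3) and "t" (3): a world point X has camera coordinates R X + t. Camera axes: x right, y down, z forward; pixel columns grow to the right and rows downward; lengths in mm; the calibration is good to about 2 mm. A picture is of the moment at which its call begins: read the wrist's pose just before it. camera_params takes no time and is no camera call; for the wrist camera it gives the pose at the moment of the call.
- ticket.close_job(): hands the job in, once; it reports no verdict.
The state is a dict: "t": time; "qpos": joint angles; "qvel": joint speeds; "joint_torque": joint torques, N m; "tool_pos": TCP position; "tcp_rot": TCP orientation; "force": force on the tool from outside, world axes, zero at the start; "ft_torque": the same for the moment, N m; "finger_gap": finger opening in mm.
Only numpy, scipy, OpenCV 4.12 (cv2) and the standard library are available. Lean on these libraries where they do the work, as an engineer would, in place of code of your own. Each camera call takes 0.05 s, during which the arm holds its last target. There are 200 camera calls.

### The job

Take the key with the rectangular head out of the wooden rack and push it fully home, past the sticky pins, in the brass ignition barrel clamped in the bench fixture. Only when its head sits down on the barrel, turn it clockwise (seen from above) a quarter turn, to the stop, and hold it turned there against the return spring: finish still gripping the key. Leave the other keys in the rack and the other things on the bench where they are.

Things in the scene. Friction and masses are not known exactly. Their poses are not given: they have to be found in the camera images.
- key_head (a point): Centre of the wanted key's head. The key starts upright, head up, in one of the rack's three slots (which one varies). Black plastic rectangular head 10 mm thick (key x), 34 mm wide (y), 40 mm tall (z). Its underside (shoulder) is 20 mm, the blade tip 54 mm below this point along key -z. Grip it across the 10 mm. The key is the same after a half turn about z: either way fits.
- key_round_head (a point): Key with a round disc head, 38 mm diameter, 10 mm thick. Same 34 mm blade as the wanted key, same rack; its origin (this point) lies 54 mm above the blade tip. Not wanted: leave it in the rack.
- key_tee_head (a point): Key with a T-shaped head: 14 mm wide stem and a 42 mm crossbar, 12 mm thick; the head's top is 18 mm above this point. Same 34 mm blade as the wanted key, same rack; its origin (this point) lies 54 mm above the blade tip. Not wanted: leave it in the rack.
- rack: Fixed wooden key rack, 44 (x) by 160 (y) by 45 mm tall, origin at the centre of its underside. Three slots in its top at y = -50, 0, +50 mm, each 5.5 mm (x) by 13.5 mm (y), 37 mm deep, chamfered; keys stand in them, shoulder on the rack's top, head width along rack y, free to lift straight up.
- key: The wanted key itself, about 40 g; origin at its blade tip, z up the key, x across the thickness, y across the width. Flat steel blade 4 mm (x) by 12 mm (y), 34 mm long, its edges tapering over the last 10 mm to a 5 mm wide tip.
- keyway (a point): Mouth of the keyway: centre of the barrel's brass face, 60 mm above the table. Axes turn with the barrel: z up, slot width along y. Slot 5.5 (x) by 13.5 mm (y), 37 mm deep, mouth chamfered 1.5 mm. With the key home its shoulder rests on this face. Two sticky pins poke in from the slot's +y and -y ends, 10 and 18 mm down. A light push (13 N) stalls there, a straight one needs 20 to 25 N; nudging the key 2 mm to and fro along the slot width (y) as you push frees it.
- barrel (a joint): Turn of the ignition barrel, rad: 0 at rest against its stop, grows clockwise seen from above, to the end stop at 1.6. A return spring (0.015 N m at rest to 0.08 N m at the end) swings it back when released. The key has about 0.13 rad of play in the slot before it drives the barrel.
- bearing: Loose steel ring bearing, 52 mm diameter, 15 mm tall, lying on the bench between rack and fixture; origin centre of underside. Bystander.
- fixture: Fixed bench fixture, origin at the centre of its underside: steel base plate 90 x 90 mm, 12 mm thick; upright aluminium sleeve of 50 mm diameter, rim 58 mm above the table; in it the round brass ignition barrel (34 mm diameter); two low grey clamps at the sleeve's x sides (top 42 mm). It stands left or right, the rack on the other side.
- piston: Loose small aluminium piston, 36 mm diameter, 34 mm tall, standing; origin centre of underside. Bystander.
- can: Loose can, 66 mm diameter, 120 mm tall, at the back; origin centre of underside. Bystander.
- carton: Cardboard carton 100 x 140 x 70 mm at the back; origin centre of underside. Bystander.
- wrench: Open-ended wrench, 190 mm, lying near the robot on its right. Bystander.
- screwdriver: Screwdriver, 200 mm, lying near the robot on its left. Bystander.
- pulley: Steel pulley, 100 mm diameter, 36 mm tall, lying far right; origin centre of underside. Bystander.
Not all that is in view belongs to the job. What is shaped like the fixture but green, pink or turquoise is not meant.

How it is judged (in metres and radians):
On the way, in this order (a step that is already met when the one before it is completed fails the run):
1. the key is fully home in the barrel, the barrel not yet turned (z of key_head in the frame of keyway between 0.015 and 0.023 m and horizontal distance between key_head and keyway below 0.006 m and angle between the z axis of key_head and the z axis of keyway, either way round below 0.12 rad and value of joint barrel below 0.4 rad), for 0.1 s.
2. the key has turned the barrel a quarter turn clockwise (z of key_head in the frame of keyway between 0.015 and 0.023 m and horizontal distance between key_head and keyway below 0.006 m and angle between the z axis of key_head and the z axis of keyway, either way round below 0.12 rad and value of joint barrel above 1.3 rad), for 0.3 s.
At the end, for the whole second after the job is handed in: The key is home (shoulder within 3 mm of the barrel face, in line within 0.12 rad), the barrel is turned more than 1.3 rad (stop at 1.6) and still, and the fingers still grip the key with more than 1 N (all of step 2 and contact force between the fingers and key above 1 N and velocity of joint barrel between -0.2 and 0.2 rad/s); the arm keeps its last pose, push and grip.
It fails at once if the barrel is turned (over 0.4 rad) before the key is home (shoulder more than 6 mm off the face) (value of joint barrel above 0.4 rad and z of key_head in the frame of keyway above 0.026 m).
It fails at once if another key is moved more than 20 mm (distance of any of key_round_head, key_tee_head from where it was at the start of the episode above 0.02 m).
It fails at once if a bystander is moved more than 30 mm (distance of any of bearing, piston, can, carton, wrench, screwdriver, pulley from where it was at the start of the episode above 0.03 m).
It also fails if it takes over 54 s, if anything falls off the work surface, if the arm or the gripper's body presses on something with over 40 N, if the wrist force passes 120 N, or if a joint passes its speed limit or range.

## Working session

There is one attempt and no reset: what is moved stays moved. The work goes in short steps, Python scripts to look and compute and a tool call to move; the robot and the scene stay as the last step left them, time stands still between calls to the robot, and variables do not carry over. Pictures are saved under pics/ and viewed, about 8 in all and at most 12, crops included, and the job is handed in when it is done.

Besides the shell and the picture viewer there is one more tool, called after "Emit:" as name(argument=value, ...), one argument or row to a line, values as JSON. arm_command: Moves the arm, as the interface text tells. Its arguments: {"type":"object","properties":{"steps":{"type":"array","items":{"type":"array"}},"squeeze":{"type":"number"}},"required":["steps"]}

```bash
mkdir -p pics
python3 - <<'E'
from plant import read_state, eyes, ticket, bot
import cv2,numpy as np
print(read_state()); print(bot.grip_point_offset)
for n in("top","side","wrist"):
    p=eyes.camera_params(n); print(n,p)
    cv2.imwrite(f"pics/{n}0.png",eyes.camera(n))
E
```

```text
{'t': 0.0, 'qpos': array([ 1.26383242,  0.53718213, -0.00441024,  1.5388592 ,  0.00261273,
        1.06729144, -0.0712083 ]), 'qvel': array([ 7.74291380e-04, -9.55361753e-04,  1.29759504e-05,  7.54925874e-04,
       -2.26179490e-04,  5.96367302e-05,  6.79372565e-04]), 'joint_torque': array([ 7.32405297e-04, -5.70979607e+01,  9.90763195e-01, -2.51598805e+01,
       -5.62873471e-02,  1.79715059e-02,  1.31093088e-04]), 'tool_pos': array([ 154.8063203 , -630.66714026,  237.83443176]), 'tcp_rot': array([-0.25369429,  2.09548073, -2.09190167]), 'force': array([-0.53803966, -0.0291323 , -0.13525762]), 'ft_torque': array([ 0.03020447, -0.06277581,  0.00076112]), 'finger_gap': 88.1712664338648}
18.700000000000003
top {'fx': 509.12843515883367, 'fy': 509.12843515883367, 'cx': 277.04058221572035, 'cy': 206.2893311835885, 'k1': -0.18056355244230005, 'R': array([[ 0.03478464, -0.99938664, -0.00404586],
       [-0.9775375 , -0.03318156, -0.20813318],
       [ 0.20787128,  0.01119482, -0.97809213]]), 't': array([ -61.7006817 ,  526.55034353, 1304.70457895])}
side {'fx': 475.3905566493311, 'fy': 475.3905566493311, 'cx': 284.0374695292824, 'cy': 203.68337625291463, 'k1': 0.030438389101587204, 'R': array([[-0.93159575, -0.36323838, -0.01368361],
       [-0.25773585,  0.68662259, -0.6797953 ],
       [ 0.25632322, -0.62976765, -0.73327424]]), 't': array([ 470.44184706,  247.48786605, 1213.55299576])}
wrist {'fx': 329.6463886568513, 'fy': 329.6463886568513, 'cx': 284.27202207618024, 'cy': 202.04720162428353, 'k1': -0.07418388300208771, 'R': array([[ 0.23891828, -0.97103839, -0.00158148],
       [-0.93809503, -0.23123277,  0.25789362],
       [-0.2507903 , -0.06013192, -0.96617202]]), 't': array([-650.15063517,  -35.51842509,  389.712913  ])}
```

View pics/top0.png

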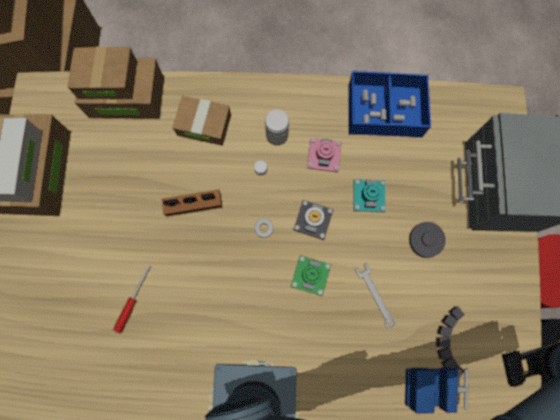

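View pics/side0.png

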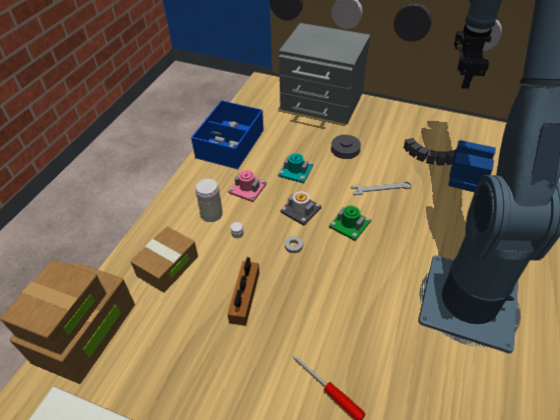

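```bash
cat > h.py <<'E'
from plant import read_state, eyes, ticket, bot
import cv2,numpy as np
from scipy.spatial.transform import Rotation as Ro
def K(p): return np.array([[p['fx'],0,p['cx']],[0,p['fy'],p['cy']],[0,0,1]]),np.array([p['k1'],0,0,0.])
def w(p,px,z):
    k,d=K(p); n=cv2.undistortPoints(np.array(px,float).reshape(-1,1,2),k,d).reshape(-1,2)
    c=-p['R'].T@p['t']; r=np.c_[n,np.ones(len(n))]@p['R']
    return c+r*((z-c[2])/r[:,2])[:,None]
def proj(p,X):
    k,d=K(p); return cv2.projectPoints(np.array(X,float).reshape(-1,1,3),cv2.Rodrigues(p['R'])[0],p['t'],k,d)[0].reshape(-1,2)
def crop(im,x0,y0,x1,y1,s,name): cv2.imwrite(name,cv2.resize(im[y0:y1,x0:x1],None,fx=s,fy=s,interpolation=cv2.INTER_CUBIC))
E
python3 - <<'E'
from h import *
p=eyes.camera_params("top"); s=eyes.camera_params("side"); W=eyes.camera_params("wrist")
print(w(p,[[315,216]],60),w(p,[[172,205],[191,202],[209,199]],65),w(p,[[264,228]],8))
print(w(s,[[301,198]],60))
st=read_state(); R=Ro.from_rotvec(st['tcp_rot']).as_matrix();print(R); c=-W['R'].T@W['t'];print("cam in tool",R.T@(c-st['tool_pos']),"Rcam in tool",R.T@W['R'].T)
a=cv2.imread("pics/top0.png")[150:260,150:350]; b=cv2.imread("pics/side0.png")[180:330,215:325]
a=cv2.resize(a,None,fx=2.4,fy=2.4,interpolation=2); b=cv2.resize(b,None,fx=2.8,fy=2.8,interpolation=2)
o=np.zeros((420,800,3),np.uint8); o[:a.shape[0],:a.shape[1]]=a; o[:b.shape[0],485:485+b.shape[1]]=b
cv2.imwrite("pics/c1.png",o)
E
```

```text
[[ 504.44909115 -145.1905491    60.        ]] [[520.28187026 237.3992658   65.        ]
 [530.20475247 186.5190573   65.        ]
 [540.01646175 138.57722264  65.        ]] [[476.35004632  -9.40192826   8.        ]]
[[ 504.08189004 -135.92590454   60.        ]]
[[-9.71130346e-01 -4.17527029e-04  2.38549107e-01]
 [-2.38549444e-01  1.21093064e-03 -9.71129598e-01]
 [ 1.16606434e-04 -9.99999180e-01 -1.27557233e-03]]
cam in tool [ -66.48830087 -146.73180739    1.04646594] Rcam in tool [[-3.74726174e-04  9.66206631e-01  2.57768511e-01]
 [ 7.38045007e-05 -2.57768501e-01  9.66206704e-01]
 [ 9.99999927e-01  3.81087418e-04  2.52822064e-05]]
```

View pics/c1.png

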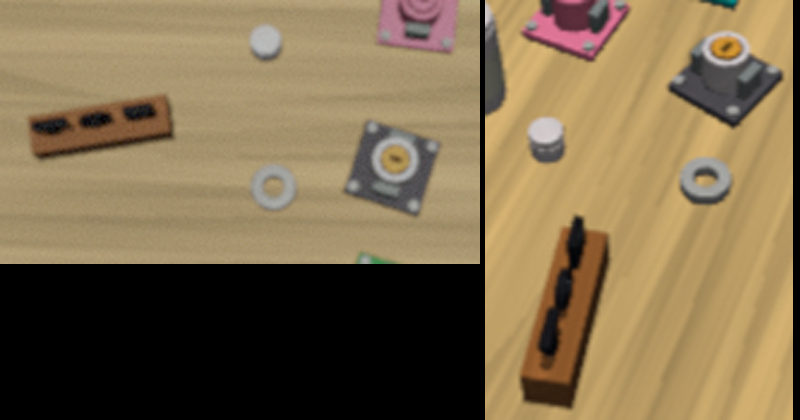

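Emit:
arm_command(
  steps=[
    [[0.029, 0.0405, 0], [0, 0, 0.1275], 1],
    [[0.029, 0.0405, 0], [0, 0, 0.1275], 1],
    [[0.029, 0.0405, 0], [0, 0, 0.1275], 1],
    [[0.029, 0.0405, 0], [0, 0, 0.1275], 1],
    [[0.029, 0.0405, 0], [0, 0, 0.1275], 1],
    [[0.029, 0.0405, 0], [0, 0, 0.1275], 1],
    [[0.029, 0.0405, 0], [0, 0, 0.1275], 1],
    [[0.029, 0.0405, 0], [0, 0, 0.1275], 1],
    [[0.029, 0.0405, 0], [0, 0, 0.1275], 1],
    [[0.029, 0.0405, 0], [0, 0, 0.1275], 1],
    [[0.029, 0.0405, 0], [0, 0, 0.1275], 1],
    [[0.029, 0.0405, 0], [0, 0, 0.1275], 1],
    [[0, 0, 0], [0, 0, 0], 1],
    [[0, 0, 0], [0, 0, 0], 1],
  ],
)

```text
t: 1.55
tool_pos: [503.2, -144.2, 238.4]
tcp_rot: [-1.298, 1.06, -1.059]
force: [0.7, -1.0, -0.3]
finger_gap: 88.2
```

Run:
```python
from h import *
import pickle
st=read_state();print(st['t'],st['qpos'],st['tool_pos'],Ro.from_rotvec(st['tcp_rot']).as_matrix())
p=eyes.camera_params("wrist"); im=eyes.camera("wrist"); cv2.imwrite("pics/w1.png",im); pickle.dump(p,open("w1.p","wb"))
```

```text
1.55 [ 0.62475611  0.37316511 -0.53655213  1.84748197  0.22559488  0.98203174
  0.1940505 ] [ 503.17590303 -144.2389591   238.42877771] [[ 2.00574782e-01 -5.46952324e-04  9.79678242e-01]
 [-9.79678263e-01  4.06640328e-04  2.00575014e-01]
 [-5.08081651e-04 -9.99999768e-01 -4.54275507e-04]]
```

View pics/w1.png

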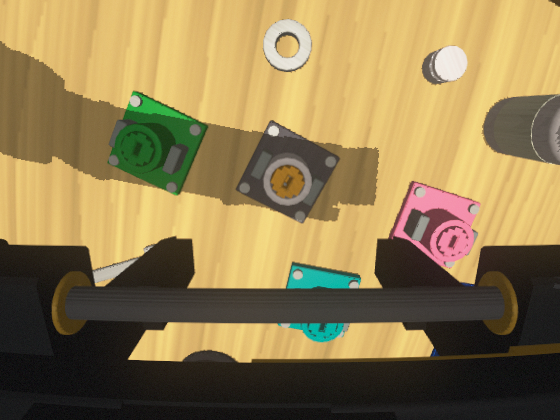

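Emit:
arm_command(
  steps=[
    [[0.004, 0.047, 0], [0, 0, 0], 1],
    [[0.004, 0.047, 0], [0, 0, 0], 1],
    [[0.004, 0.047, 0], [0, 0, 0], 1],
    [[0.004, 0.047, 0], [0, 0, 0], 1],
    [[0.004, 0.047, 0], [0, 0, 0], 1],
    [[0.004, 0.047, -0.01], [0, 0, 0], 1],
    [[0.004, 0.047, -0.02], [0, 0, 0], 1],
    [[0, 0, -0.02], [0, 0, 0], 1],
    [[0, 0, 0], [0, 0, 0], 1],
    [[0, 0, 0], [0, 0, 0], 1],
  ],
)

```text
t: 2.6
tool_pos: [531.2, 180.0, 189.1]
tcp_rot: [-1.298, 1.063, -1.064]
force: [-0.4, -0.0, 0.1]
finger_gap: 88.4
```

Run:
```python
from h import *
import pickle
st=read_state();print(st['t'],st['tool_pos'])
p=eyes.camera_params("wrist"); im=eyes.camera("wrist"); pickle.dump(p,open("w2.p","wb")); cv2.imwrite("pics/w2.png",im)
b=cv2.imread("pics/w1.png")[110:240,220:350]
o=np.zeros((800,600,3),np.uint8)
a=cv2.resize(im[60:260,130:430],None,fx=2,fy=2,interpolation=2); b=cv2.resize(b,(200*2,400))if 0 else cv2.resize(b,(390,390),interpolation=2)
o=np.zeros((600,800,3),np.uint8)
# rack crop 480x320 left at 1.6x ; fixture crop right
a=cv2.resize(im[40:250,100:460],None,fx=2.2,fy=2.2,interpolation=2)
cv2.imwrite("pics/c2.png",a); cv2.imwrite("pics/c3.png",b)
```

```text
2.6 [531.20508044 180.02313223 189.10293039]
```

View pics/c2.png

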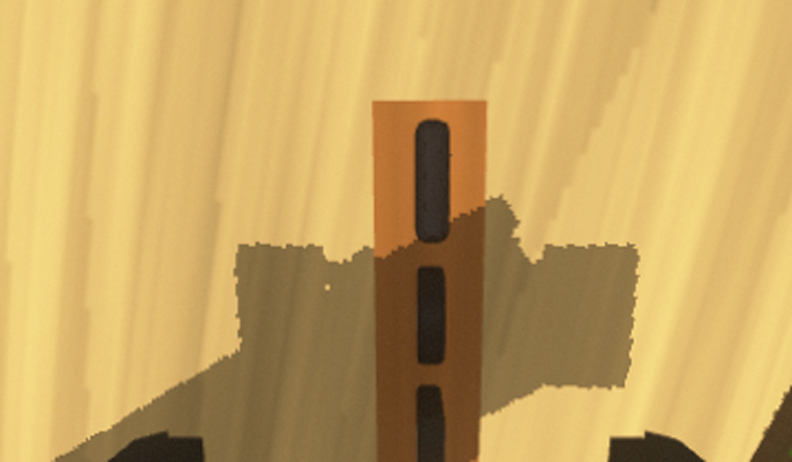

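View pics/c3.png

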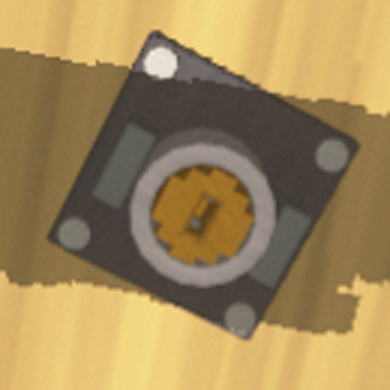

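Emit:
arm_command(
  steps=[
    [[0.04, -0.005, 0], [0, 0, 0], 1],
    [[0.04, -0.005, 0], [0, 0, 0], 1],
    [[0.04, -0.005, 0], [0, 0, 0], 1],
    [[0.04, -0.005, 0], [0, 0, 0], 1],
    [[0, 0, 0], [0, 0, 0], 1],
  ],
)

```text
t: 3.15
tool_pos: [696.2, 157.6, 189.9]
tcp_rot: [-1.292, 1.063, -1.07]
force: [0.5, 0.1, -1.1]
finger_gap: 87.8
```

Run:
```python
from h import *
import pickle
st=read_state();print(st['t'],st['tool_pos'])
p=eyes.camera_params("wrist"); im=eyes.camera("wrist"); pickle.dump(p,open("w3.p","wb")); cv2.imwrite("pics/w3.png",im)
a=im[20:270,0:250]; cv2.imwrite("pics/c4.png",cv2.resize(a,None,fx=2.4,fy=2.4,interpolation=2))
```

```text
3.15 [696.18659687 157.57266965 189.8894665 ]
```

View pics/c4.png

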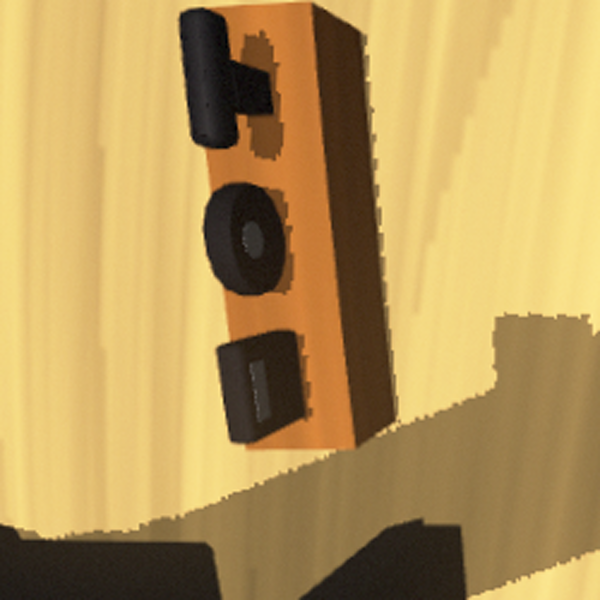

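Run:
```python
from h import *
import pickle
L=lambda n:pickle.load(open(n,"rb"))
from scipy.optimize import least_squares
p2,p3,p1=L("w2.p"),L("w3.p"),L("w1.p")
a2=np.array([[373,101],[487,101]])/2.2+[100,40]
a3=np.array([[313,3],[355,448],[246,449]])/2.4+[0,20]
print(w(p2,a2,45),w(p3,a3,45))
loc2=[[-22,80,45],[22,80,45]]; loc3=[[22,80,45],[22,-80,45],[-22,-80,45]]
T=lambda v,l:np.c_[np.array(l)[:,:2]@np.array([[np.cos(v[2]),np.sin(v[2])],[-np.sin(v[2]),np.cos(v[2])]])+v[:2],np.array(l)[:,2]]
f=lambda v:np.r_[(proj(p2,T(v,loc2))-a2).ravel(),(proj(p3,T(v,loc3))-a3).ravel()]
r=least_squares(f,[530,186,.2]);print("rack",r.x,r.fun.round(1),"slot",T(r.x,[[0,-50,65]]))
# check: project rect head corners in w3 crop
h=[[x,-50+y,z] for z in(85,45) for y in(17,-17) for x in(-5,5)]
print(((proj(p3,T(r.x,h))-[0,20])*2.4).round())
# fixture: plate bolts/corners z=12, barrel circle
im=cv2.imread("pics/w1.png")
c=lambda q:np.array(q)/3.+[220,110]
C=w(p1,c([[155,32],[357,146],[248,338],[50,237]]),12);print("plate",C,C.mean(0))
hsv=cv2.cvtColor(im,cv2.COLOR_BGR2HSV); m=cv2.inRange(hsv,(8,140,60),(25,255,255)); m[:140]=0;m[220:]=0;m[:,:260]=0;m[:,320:]=0
cn=max(cv2.findContours(m,0,1)[0],key=cv2.contourArea); e=cv2.fitEllipse(cv2.convexHull(cn));print(e,w(p1,[e[0]],60))
s=w(p1,c([[214,196],[196,226]]),60);print("slot",s)
ring=w(p1,c([[203,214]]),58);print("ring",ring)
print(w(p1,c([[128,165],[282,248]]),42))
```

```text
[[502.20111767 264.28578509  45.        ]
 [544.97278589 272.89278225  45.        ]] [[545.38024773 272.65946968  45.        ]
 [576.23982997 116.44811247  45.        ]
 [533.10489291 107.63797488  45.        ]]
rack [5.39164477e+02 1.90187336e+02 1.95400781e-01] [-0.2 -0.2  0.3  0.  -0.2 -0.4 -0.   0.5  0.   0.2] slot [[548.8724626  141.13883917  65.        ]]
[[213. 345.]
 [242. 344.]
 [228. 445.]
 [256. 445.]
 [272. 329.]
 [298. 329.]
 [283. 417.]
 [308. 417.]]
plate [[ 478.27039181  -89.6215556    12.        ]
 [ 561.2223149  -115.48265795   12.        ]
 [ 537.18359535 -198.42113369   12.        ]
 [ 453.28576883 -173.66857799   12.        ]] [ 507.49051772 -144.29848131   12.        ]
((286.9346008300781, 181.1915283203125), (32.53573989868164, 32.81889343261719), 178.20225524902344) [[ 506.30112779 -143.61686399   60.        ]]
slot [[ 509.39870131 -136.89137877   60.        ]
 [ 505.58317078 -148.10171047   60.        ]]
ring [[ 507.15117456 -143.99900774   58.        ]]
[[ 478.75902698 -135.29842235   42.        ]
 [ 538.06633544 -153.51423369   42.        ]]
```

Emit:
arm_command(
  steps=[
    [[-0.037, -0.004, -0.02], [0, 0, 0], 1],
    [[-0.037, -0.004, -0.02], [0, 0, 0], 1],
    [[-0.037, -0.004, -0.02], [0, 0, 0], 1],
    [[-0.0365, -0.0045, -0.02], [0, 0, 0], 1],
    [[0, 0, 0], [0, 0, 0], 0.6],
    [[0, 0, 0], [0, 0, 0], 0.6],
    [[0, 0, 0], [0, 0, 0], 0.6],
  ],
)

```text
t: 3.9
tool_pos: [545.1, 146.0, 110.7]
tcp_rot: [-1.294, 1.059, -1.063]
force: [0.9, 0.4, 1.2]
finger_gap: 65.6
```

Run:
```python
from h import *
import pickle
st=read_state();R=Ro.from_rotvec(st['tcp_rot']).as_matrix();print(st['t'],st['tool_pos'],st['qpos'],R.round(4),"yaw",np.arctan2(R[1,2],R[0,2]))
p=eyes.camera_params("wrist"); im=eyes.camera("wrist"); pickle.dump(p,open("w4.p","wb")); cv2.imwrite("pics/w4.png",im)
print(proj(p,[[548.9,141.1,85]]))
for z in(85,): 
  c,s=np.cos(.1954),np.sin(.1954)
  q=np.array([[548.87+c*x-s*y,141.14+s*x+c*y,z] for x,y in((-5,17),(5,17),(5,-17),(-5,-17))])
  cv2.polylines(im,[proj(p,q).round().astype(int)],True,(0,255,0),1)
cv2.imwrite("pics/c5.png",cv2.resize(im[80:320,160:420],None,fx=2.4,fy=2.4,interpolation=0))
```

```text
3.9 [545.09423252 146.01045963 110.69641169] [ 0.05874512  0.62580245 -0.53559285  1.83912053  0.43440628  0.79178719
 -0.50498641] [[ 1.974e-01  3.100e-03  9.803e-01]
 [-9.803e-01  6.000e-04  1.974e-01]
 [-0.000e+00 -1.000e+00  3.200e-03]] yaw 0.1987168190026444
[[288.02477164 244.25591698]]
```

View pics/c5.png

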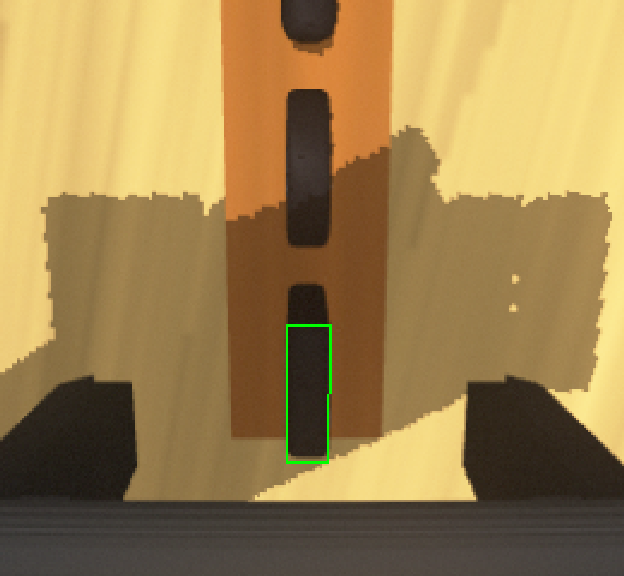

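Emit:
arm_command(
  steps=[
    [[0.0032, -0.0042, -0.015], [0, 0, -0.003], 0.6],
    [[0, 0, -0.02], [0, 0, 0], 0.6],
    [[0, 0, -0.016], [0, 0, 0], 0.5],
    [[0, 0, -0.01], [0, 0, 0], 0.5],
    [[0, 0, 0], [0, 0, 0], 0.5],
    [[0, 0, 0], [0, 0, 0], 0.5],
  ],
)

```text
t: 4.55
tool_pos: [546.7, 142.2, 48.2]
tcp_rot: [-1.296, 1.063, -1.063]
force: [-0.3, 0.3, 0.4]
finger_gap: 44.2
```

Emit:
arm_command(
  squeeze=60,
  steps=[
    [[0.0015, -0.0003, 0.001], [0, 0, 0], 0.4],
    [[0, 0, 0], [0, 0, 0], 0.2],
    [[0, 0, 0], [0, 0, 0], 0],
    [[0, 0, 0], [0, 0, 0], 0],
    [[0, 0, 0], [0, 0, 0], 0],
    [[0, 0, 0], [0, 0, 0], 0],
    [[0, 0, 0], [0, 0, 0], 0],
  ],
)

```text
t: 5.25
tool_pos: [548.2, 141.6, 49.4]
tcp_rot: [-1.296, 1.063, -1.063]
force: [-0.0, -0.7, 2.1]
finger_gap: 9.7
```

```bash
cat > s.py <<'E'
from h import *
st=read_state();R=Ro.from_rotvec(st['tcp_rot']).as_matrix();print(st['t'],st['tool_pos'].round(2),st['qpos'].round(3),"ydir",R[:,1].round(4),"yaw",np.arctan2(R[1,2],R[0,2]).round(4),st['force'].round(1),st['ft_torque'].round(3),st['finger_gap'])
E
python3 s.py
```

```text
5.25 [548.21 141.63  49.39] [ 0.025  0.721 -0.48   1.851  0.499  0.691 -0.548] ydir [ 2.e-04 -1.e-04 -1.e+00] yaw 0.1971 [-0.  -0.7  2.1] [-0.199  0.005  0.019] 9.703055428383127
```

Emit:
arm_command(
  steps=[
    [[0, 0, 0.015], [0, 0, 0], 0],
    [[0, 0, 0.025], [0, 0, 0], 0],
    [[0, 0, 0.03], [0, 0, 0], 0],
    [[0, 0, 0.02], [0, 0, 0], 0],
    [[-0.0068, -0.0476, 0], [0, 0, -0.082], 0],
    [[-0.0068, -0.0476, 0], [0, 0, -0.082], 0],
    [[-0.0068, -0.0476, 0], [0, 0, -0.082], 0],
    [[-0.0068, -0.0476, 0], [0, 0, -0.082], 0],
    [[-0.0068, -0.0476, 0], [0, 0, -0.082], 0],
    [[-0.0068, -0.0476, 0], [0, 0, -0.082], 0],
    [[0, 0, 0], [0, 0, 0], 0],
    [[0, 0, 0], [0, 0, 0], 0],
    [[0, 0, 0], [0, 0, 0], 0],
  ],
)

```text
t: 6.55
tool_pos: [507.6, -142.4, 139.7]
tcp_rot: [-1.055, 1.422, -1.421]
force: [0.2, 0.5, 0.1]
finger_gap: 9.5
```

```bash
python3 s.py
python3 - <<'E'
from h import *
import pickle
st=read_state();p=eyes.camera_params("wrist"); im=eyes.camera("wrist"); pickle.dump(p,open("w5.p","wb")); cv2.imwrite("pics/w5.png",im)
cv2.imwrite("pics/c6.png",cv2.resize(im[100:340,160:420],None,fx=2.4,fy=2.4,interpolation=0))
print(proj(p,[[507,-144,60],st['tool_pos']-[0,0,38.4],st['tool_pos']+[0,0,35]]))
E
```

```text
6.55 [ 507.64 -142.35  139.72] [ 0.524  0.504 -0.426  1.922  0.288  0.775 -0.356] ydir [ 5.e-04  9.e-04 -1.e+00] yaw -0.2927 [0.2 0.5 0.1] [-0.066 -0.061 -0.003] 9.526327684820783
[[282.68159326 211.18211129]
 [282.60614303 228.06210029]
 [281.73935937 292.1567716 ]]
```

View pics/c6.png

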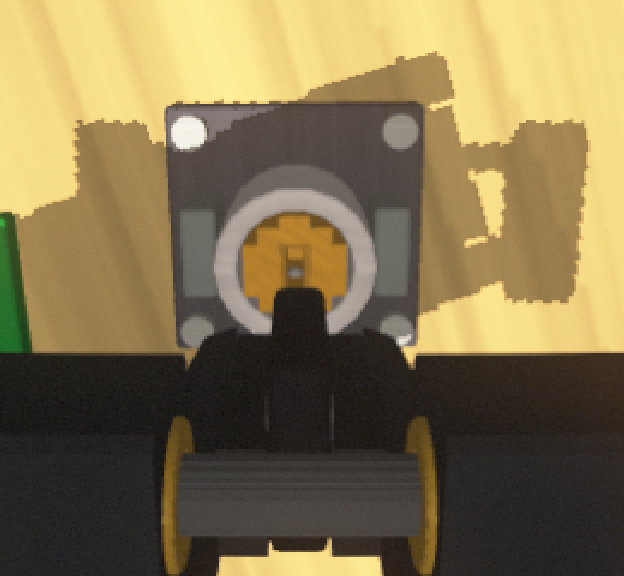

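Run:
```python
from h import *
import pickle
from scipy.optimize import least_squares
p=pickle.load(open("w5.p","rb")); st=read_state(); R=Ro.from_rotvec(st['tcp_rot']).as_matrix(); t=st['tool_pos']
im=cv2.imread("pics/w5.png")
for y in(17,15,18): print(y,proj(p,[t+R@[-y,-35.7,s] for s in(-5,5)])) 
# observed edges of head top: rows/cols
g=im.max(2).astype(int)
print(g[212:230,282:287:2].T); print(g[226,268:300]);print(g[235,262:306])
hsv=cv2.cvtColor(im,cv2.COLOR_BGR2HSV)
m=cv2.inRange(hsv,(8,140,60),(25,255,255)); m[:180]=0;m[226:]=0;m[:,:255]=0;m[:,312:]=0
q=np.argwhere(m>0)[:,::-1]; print("brass",q.min(0),q.max(0))
r=cv2.inRange(hsv,(0,0,140),(180,60,255)); r[:175]=0;r[226:]=0;r[:,:247]=0;r[:,320:]=0
cn=max(cv2.findContours(r,0,1)[0],key=cv2.contourArea).reshape(-1,2).astype(float)
cn=cn[cn[:,1]<222]; h=cv2.convexHull(cn.astype(np.float32)).reshape(-1,2); h=h[h[:,1]<220]
X=lambda v,z=58,rad=25:np.array([[v[0]+rad*np.cos(a),v[1]+rad*np.sin(a),z] for a in np.linspace(0,6.283,120)])
f=lambda v:[np.min(np.hypot(*(proj(p,X(v,58,25))-k).T)) for k in h]
s=least_squares(f,[507,-144]);print("ring fit",s.x,np.sqrt(np.mean(s.fun**2)),len(h))
```

```text
17 [[267.78734315 250.85874164]
 [295.26414679 250.85278636]]
15 [[267.8658529  255.9170096 ]
 [295.21512635 255.9115643 ]]
18 [[267.74803588 248.31125367]
 [295.28868036 248.30503863]]
[[114 126 131 120 110 109 107  88  44  34  39  36  35  35  38  38  34  30]
 [105 120 121 116 107 107 108  87  43  36  34  36  37  31  32  38  33  33]
 [126 123 123 127 126 127 125 103  45  37  38  35  37  34  35  34  32  35]]
[176 178 176 175 174 154  33  33  33  36  37  35  35  36  38  37  32  39
  35  36  35  34  35  37  38  34  60 122 175 165 118 103]
[158 171 172 176 175 176 179 181 182 184 165  47  29  32  33  30  38  31
  34  32  33  32  34  31  32  36  30  32  31  33  34  35  33  57 126 179
 179 177 173 173 169 146 124  72]
brass [261 188] [304 225]
ring fit [ 506.38580017 -145.00854473] 0.8512022375305822 18
```

Run:
```python
from h import *
import pickle
p=pickle.load(open("w5.p","rb")); st=read_state(); R=Ro.from_rotvec(st['tcp_rot']).as_matrix(); t=st['tool_pos']
print("shoulder",proj(p,[t+R@[-17,4.3,s] for s in(-5,5)]), "tip",proj(p,[t+R@[-y,38.4,s] for y in (2.5,) for s in(-2,2)]),"bl",proj(p,[t+R@[-6,28,0]]))
A=np.linspace(0,6.283,200)
for c in((507,-144),(506.4,-145)):
  for r,z in((17,60),(25,58),(17,58)):
    q=proj(p,[[c[0]+r*np.cos(a),c[1]+r*np.sin(a),z] for a in A]); print(c,r,q.min(0).round(1),q.max(0).round(1))
im=cv2.imread("pics/w5.png")
for c in (282,): print(im[172:222,c].tolist())
for r in(205,210,213): print(r,im[r,244:322].max(1).tolist())
```

```text
shoulder [[271.77705417 217.55626142]
 [292.5819068  217.54893787]] tip [[279.19465742 223.4547545 ]
 [285.95120264 223.45240651]] bl [[282.47243915 223.47231019]]
(507, -144) 17 [259. 188.] [306.4 233.5]
(507, -144) 25 [248.1 176.3] [317.3 242.7]
(507, -144) 17 [259.2 187.4] [306.2 232.6]
(506.4, -145) 17 [258.6 189.6] [306. 235.]
(506.4, -145) 25 [247.7 177.8] [316.9 244.1]
(506.4, -145) 17 [258.8 188.9] [305.8 234. ]
[[97, 103, 112], [94, 100, 109], [94, 101, 110], [95, 100, 111], [96, 103, 112], [96, 102, 111], [124, 131, 140], [153, 161, 172], [165, 173, 183], [166, 175, 185], [163, 172, 183], [162, 169, 180], [160, 168, 180], [157, 165, 177], [155, 163, 176], [124, 137, 151], [61, 91, 116], [39, 93, 129], [41, 116, 165], [48, 130, 183], [42, 130, 181], [41, 130, 183], [45, 132, 186], [46, 132, 184], [45, 129, 183], [45, 126, 178], [47, 128, 181], [44, 129, 183], [43, 132, 187], [44, 123, 175], [47, 113, 152], [55, 121, 165], [45, 128, 181], [46, 129, 182], [44, 128, 180], [44, 114, 161], [37, 85, 119], [34, 78, 108], [44, 79, 104], [76, 92, 102], [101, 109, 114], [113, 121, 126
[... 605 characters left out ...]
, 165, 182, 181, 182, 181, 181, 180, 179, 179, 181, 180, 178, 176, 174, 175, 170, 147, 143, 113, 108, 109, 104, 106, 104, 110, 125, 147, 153, 158, 179, 178, 180, 182, 184, 186, 185, 186, 182, 183, 181, 181, 181, 179, 151, 101, 111, 148, 176, 180, 181, 180, 181, 179, 179, 175, 155, 101, 110, 109, 107, 109]
213 [106, 106, 108, 108, 116, 151, 173, 177, 178, 177, 180, 180, 177, 167, 136, 99, 119, 162, 178, 176, 177, 178, 176, 181, 176, 178, 176, 179, 178, 179, 181, 179, 171, 149, 140, 114, 109, 120, 126, 128, 120, 111, 123, 151, 154, 157, 174, 173, 173, 174, 177, 179, 180, 181, 177, 178, 178, 177, 178, 173, 148, 101, 113, 150, 172, 177, 177, 176, 175, 177, 174, 165, 133, 105, 111, 109, 107, 107]
```

Emit:
arm_command(
  steps=[
    [[-0.0014, -0.0008, -0.015], [0, 0, -0.005], 0],
    [[0, 0, -0.015], [0, 0, 0], 0],
    [[0, 0, -0.006], [0, 0, 0], 0],
    [[0, 0, 0], [0, 0, 0], 0],
    [[0, 0, 0], [0, 0, 0], 0],
    [[0, 0, 0], [0, 0, 0], 0],
  ],
)

```text
t: 7.2
tool_pos: [506.4, -144.7, 103.6]
tcp_rot: [-1.052, 1.426, -1.427]
force: [-0.6, 0.7, -0.4]
finger_gap: 9.4
```

```bash
python3 s.py
```

```text
7.2 [ 506.36 -144.69  103.65] [ 0.504  0.558 -0.398  1.943  0.324  0.702 -0.389] ydir [ 8.e-04 -1.e-04 -1.e+00] yaw -0.2998 [-0.6  0.7 -0.4] [-0.062 -0.079  0.006] 9.416993249105372
```

Emit:
arm_command(
  steps=[
    [[-0.0002, 0.0015, -0.002], [0, 0, 0], 0],
    [[0, 0, 0], [0, 0, 0], 0],
    [[0, 0, -0.003], [0, 0, 0], 0],
    [[0, 0, -0.003], [0, 0, 0], 0],
    [[0, 0, -0.003], [0, 0, 0], 0],
    [[0, 0, 0], [0, 0, 0], 0],
    [[0, 0, 0], [0, 0, 0], 0],
  ],
)

```text
t: 7.9
tool_pos: [505.7, -143.3, 92.1]
tcp_rot: [-1.052, 1.427, -1.427]
force: [-0.1, -0.3, -0.5]
finger_gap: 9.4
```

```bash
python3 s.py
```

```text
7.9 [ 505.65 -143.26   92.07] [ 0.494  0.576 -0.389  1.949  0.335  0.679 -0.401] ydir [-2.e-04  0.e+00 -1.e+00] yaw -0.2999 [-0.1 -0.3 -0.5] [-0.051 -0.09  -0.031] 9.352711836763739
```

Emit:
arm_command(
  steps=[
    [[0.0003, 0, -0.003], [0, 0, 0], 0],
    [[0, 0, -0.003], [0, 0, 0], 0],
    [[0, 0, -0.003], [0, 0, 0], 0],
    [[0, 0, 0], [0, 0, 0], 0],
    [[0, 0, 0], [0, 0, 0], 0],
  ],
)

```text
t: 8.4
tool_pos: [505.5, -143.9, 82.9]
tcp_rot: [-1.053, 1.427, -1.427]
force: [-1.1, -3.4, -0.8]
finger_gap: 9.6
```

```bash
python3 s.py
```

```text
8.4 [ 505.48 -143.91   82.92] [ 0.488  0.591 -0.381  1.952  0.345  0.662 -0.409] ydir [-1.1e-03 -6.0e-04 -1.0e+00] yaw -0.3005 [-1.1 -3.4 -0.8] [-0.844  0.195 -0.011] 9.628760895906924
```

Emit:
arm_command(
  steps=[
    [[0.0006, 0.001, -0.003], [0, 0, 0], 0],
    [[-0.0006, -0.002, -0.003], [0, 0, 0], 0],
    [[0.0006, 0.002, -0.002], [0, 0, 0], 0],
    [[-0.0006, -0.002, -0.002], [0, 0, 0], 0],
    [[0.0006, 0.002, -0.002], [0, 0, 0], 0],
    [[-0.0003, -0.001, 0], [0, 0, 0], 0],
  ],
)

```text
t: 9.0
tool_pos: [506.3, -144.2, 71.3]
tcp_rot: [-1.052, 1.426, -1.428]
force: [-0.4, -2.8, -0.9]
finger_gap: 9.4
```

```bash
python3 s.py
```

```text
9.0 [ 506.32 -144.21   71.25] [ 0.48   0.611 -0.37   1.955  0.357  0.639 -0.42 ] ydir [ 1.0e-04 -1.2e-03 -1.0e+00] yaw -0.3007 [-0.4 -2.8 -0.9] [-0.595 -0.058  0.041] 9.437241673122521
```

Emit:
arm_command(
  steps=[
    [[0.0003, 0.001, -0.003], [0, 0, 0], 0],
    [[-0.0006, -0.002, -0.002], [0, 0, 0], 0],
    [[0.0006, 0.002, -0.002], [0, 0, 0], 0],
    [[-0.0003, -0.001, -0.002], [0, 0, 0], 0],
    [[0, 0, 0], [0, 0, 0], 0],
    [[0, 0, 0], [0, 0, 0], 0],
  ],
)

```text
t: 9.6
tool_pos: [506.7, -143.8, 64.1]
tcp_rot: [-1.052, 1.426, -1.428]
force: [-8.1, -2.6, 24.4]
finger_gap: 9.3
```

```bash
python3 s.py
```

```text
9.6 [ 506.75 -143.77   64.09] [ 0.473  0.623 -0.363  1.956  0.365  0.625 -0.427] ydir [ 5.0e-04 -1.6e-03 -1.0e+00] yaw -0.3004 [-8.1 -2.6 24.4] [-0.638  1.594 -0.007] 9.33401726150958
```

Run:
```python
from h import *
im=eyes.camera("wrist"); sd=eyes.camera("side"); cv2.imwrite("pics/w6.png",im)
p=eyes.camera_params("wrist"); st=read_state(); R=Ro.from_rotvec(st['tcp_rot']).as_matrix(); t=st['tool_pos']
print(proj(p,[t+R@[-17,4.1,s] for s in(-5,5)]))
a=cv2.resize(im[150:330,180:390],None,fx=2.2,fy=2.2,interpolation=2); b=cv2.resize(sd[140:230,260:345],None,fx=3.8,fy=3.8,interpolation=2)
o=np.zeros((400,800,3),np.uint8); o[:a.shape[0],:a.shape[1]]=a; o[:b.shape[0],470:470+b.shape[1]]=b
cv2.imwrite("pics/c7.png",o)
```

```text
[[271.8421807  218.32373671]
 [292.67620548 218.33137307]]
```

View pics/c7.png

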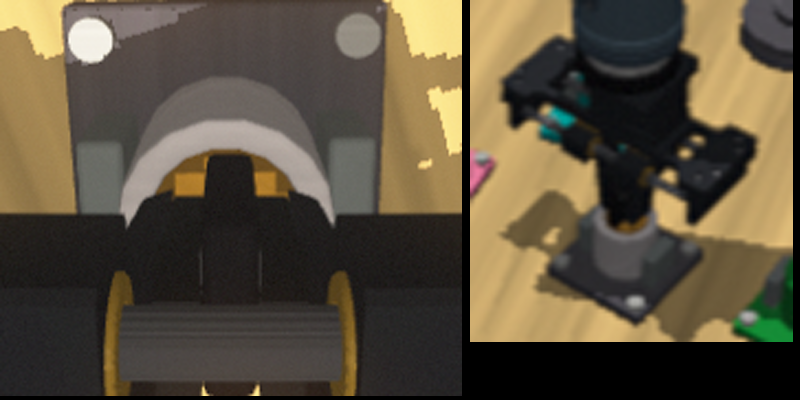

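Emit:
arm_command(
  steps=[
    [[-0.0005, 0, 0], [0, 0, 0], 0],
    [[0, 0, 0], [0, 0, 0], 0],
    [[0, 0, 0], [0, 0, -0.08], 0],
    [[0, 0, 0], [0, 0, -0.08], 0],
    [[0, 0, 0], [0, 0, -0.08], 0],
    [[0, 0, 0], [0, 0, -0.08], 0],
    [[0, 0, 0], [0, 0, -0.08], 0],
    [[0, 0, 0], [0, 0, -0.08], 0],
    [[0, 0, 0], [0, 0, -0.08], 0],
  ],
)

```text
t: 10.6
tool_pos: [506.4, -144.0, 64.1]
tcp_rot: [-0.668, 1.809, -1.813]
force: [-6.8, -2.7, 22.6]
finger_gap: 9.7
```

```bash
python3 s.py
```

```text
10.6 [ 506.44 -144.02   64.09] [ 0.364  0.604 -0.221  1.964  0.226  0.596 -0.871] ydir [ 0.0012 -0.0015 -1.    ] yaw -0.8636 [-6.8 -2.7 22.6] [-0.742  1.507  0.064] 9.657003852180296
```

Emit:
arm_command(
  steps=[
    [[0, 0, 0], [0, 0, -0.08], 0],
    [[0, 0, 0], [0, 0, -0.08], 0],
    [[0, 0, 0], [0, 0, -0.08], 0],
    [[0, 0, 0], [0, 0, -0.08], 0],
    [[0, 0, 0], [0, 0, -0.08], 0],
    [[0, 0, 0], [0, 0, -0.08], 0],
    [[0, 0, 0], [0, 0, -0.08], 0],
    [[0, 0, 0], [0, 0, -0.08], 0],
    [[0, 0, 0], [0, 0, -0.08], 0],
    [[0, 0, 0], [0, 0, -0.08], 0],
    [[0, 0, 0], [0, 0, -0.08], 0],
  ],
)

```text
t: 11.7
tool_pos: [505.9, -144.1, 64.1]
tcp_rot: [-0.185, -2.13, 2.132]
force: [-8.4, -3.2, 25.4]
finger_gap: 9.4
```

```bash
python3 s.py
```

```text
11.7 [ 505.91 -144.09   64.08] [ 0.187  0.593  0.006  1.975 -0.005  0.573 -1.548] ydir [ 4.e-04 -9.e-04 -1.e+00] yaw -1.7437 [-8.4 -3.2 25.4] [-0.611  1.874  0.069] 9.395790960098939
```

Emit:
arm_command(
  steps=[
    [[0, 0, 0], [0, 0, -0.07], 0],
    [[0, 0, 0], [0, 0, -0.06], 0],
    [[0, 0, 0], [0, 0, -0.05], 0],
    [[0, 0, 0], [0, 0, -0.04], 0],
    [[0, 0, 0], [0, 0, 0], 0],
    [[0, 0, 0], [0, 0, 0], 0],
    [[0, 0, 0], [0, 0, 0], 0],
    [[0, 0, 0], [0, 0, 0], 0],
  ],
)

```text
t: 12.5
tool_pos: [505.9, -143.7, 64.1]
tcp_rot: [-0.397, -2.008, 2.008]
force: [-8.7, -1.5, 25.7]
finger_gap: 9.7
```

```bash
python3 s.py
```

```text
12.5 [ 505.86 -143.71   64.06] [ 0.142  0.594  0.062  1.978 -0.064  0.571 -1.713] ydir [ 3.e-04 -3.e-04 -1.e+00] yaw -1.9603 [-8.7 -1.5 25.7] [-0.377  1.865  0.051] 9.652632130016329
```

Emit:
arm_command(
  steps=[
    [[0, 0, 0], [0, 0, -0.04], 0],
    [[0, 0, 0], [0, 0, -0.04], 0],
    [[0, 0, 0], [0, 0, 0], 0],
    [[0, 0, 0], [0, 0, 0], 0],
    [[0, 0, 0], [0, 0, 0], 0],
    [[0, 0, 0], [0, 0, 0], 0],
  ],
)

```text
t: 13.1
tool_pos: [506.0, -143.4, 64.1]
tcp_rot: [-0.469, -1.961, 1.96]
force: [-8.0, -1.8, 26.9]
finger_gap: 9.6
```

```bash
python3 s.py
python3 - <<'E'
from h import *
im=eyes.camera("wrist"); sd=eyes.camera("side"); tp=eyes.camera("top")
a=cv2.resize(im[150:330,180:390],None,fx=1.9,fy=1.9,interpolation=2); b=sd[100:350,200:420]; b=cv2.resize(b,None,fx=1.8,fy=1.8,interpolation=2)
o=np.zeros((460,800,3),np.uint8); o[:a.shape[0],:a.shape[1]]=a; o[:b.shape[0],402:402+b.shape[1]]=b[:, :398]
cv2.imwrite("pics/c8.png",o)
E
```

```text
13.1 [ 505.97 -143.35   64.06] [ 0.126  0.594  0.083  1.979 -0.086  0.571 -1.773] ydir [ 4.e-04  1.e-04 -1.e+00] yaw -2.0398 [-8.  -1.8 26.9] [-0.187  1.811  0.13 ] 9.596928628551666
```

View pics/c8.png

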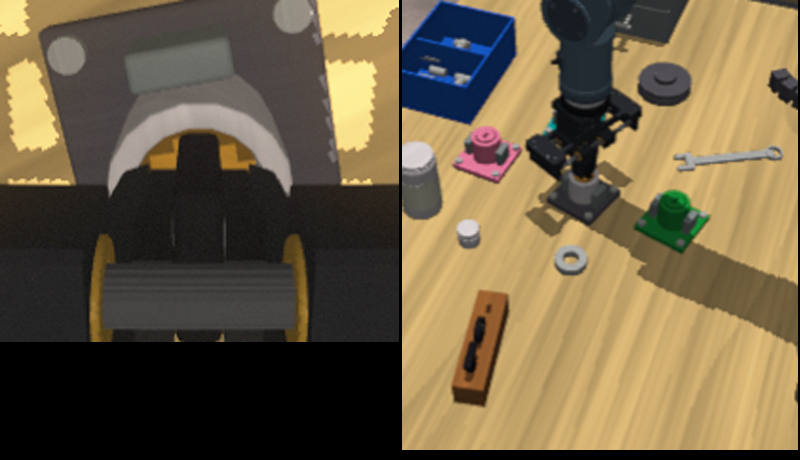

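```bash
python3 -c "
from plant import ticket
print(ticket.close_job())"; python3 s.py
```

```text
the job is handed in; nothing more can be done
None
the job is handed in; nothing more can be done
```

The rectangular-head key is home in the brass barrel, turned clockwise to the stop, and still gripped. The job was handed in at about 13 s, and it reported no verdict.

- **Key choice:** the wanted key stood in the rack's right-hand slot (at y = -50 mm on the rack). A side-on crop showed the T head and the round disc head in the other two slots.
- **Seating:** I nudged it along the slot width past the pins. It then stopped with about 24 N upward at a tool height of 64.1 mm, where 64.4 mm was expected, and the picture showed no slip in the grip.
- **Turn:** the tool has turned 1.74 rad since insertion. The turning moment, though noisy, rose from about 0.05 to 0.13 N m over the last step, which fits the end stop. There is no direct reading of the barrel angle; allowing for the play I put it at about 1.6 rad.
- **Last picture:** the fingers read 9.6 mm apart on the key with the grip set to 60 N. The other two keys are in the rack. The bystanders in view (bearing, piston, wrench, pulley, can) look undisturbed; the carton and screwdriver were outside this crop and I did not check them.
- **Disagreements:** a sideways force of about 8 N on the tool remained at the end. The wrist camera read about 1 mm off, which I corrected for.

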